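# Key the test collar onto the leak-test port and hold it down

### The arm

A 6-joint arm with a two-finger parallel gripper is mounted at the origin on the work surface. World frame = base frame: x ahead of the robot, y to its left, z up, the work surface at z = 0. Lengths are in m, angles in rad, forces in N, time in s.
With the tool pointing down it reaches from about 0.325 to 0.875 m from the base axis. Payload 4.4 kg.
Tool frame: the origin (TCP) lies on the centre line of the jaws, within the pads' length; the fingertips stand 14 mm ahead of it and the grasp point (between the pads) lies 5 mm behind it (env.tip_reach is the distance from the TCP to the fingertips, in m); z points along the fingers, x is the direction in which the jaws open and shut, and the axes are right-handed (so a half turn about z gives the same grasp; the last joint's range is limited). The gripper opens to 85 mm and grips with 20 to 120 N. Pads are 22 mm wide; open, the fingers measure 114 mm over their backs; the gripper's body (76 mm by 85 mm) begins 54 mm behind the grasp point. The pads swing forward as they close: fully open they stand 13 mm farther back than shut.
Start: joints at [1.05, 0.207, 1.542, -0, 1.393, -0.15], TCP at [0.208, 0.536, 0.245] pointing down, gripper open.
Joint ranges: [-2.73, 2.73], [-0.86, 2.22], [0.23, 2.46], [-1.11, 4.25], [0.08, 2.63], [-2.82, 2.82]. Speed limits (rad/s): [2.79, 2.79, 3.14, 3.14, 3.14, 3.14].

### API

Orientations are given as a 3x3 rotation matrix whose columns are the frame's x, y, z axes.
In Python, from cell import env gives the robot as it stands. The module is installed in compiled form; this text tells all that it offers. Calls block until the motion is done:
- env.move_ptp(position, orientation): joint-space move of the TCP to a pose.
- env.move_linear(position, orientation=None, rate=0.15, until_force=None): straight line of the TCP; orientation=None keeps the orientation; rate is the mean speed in m/s. With until_force (N) it stops when the force on the tool has changed by that much, and returns True; else False.
- env.movej(angles): joint-space move.
- env.open_gripper() and env.grab(): open the fingers fully, or close them until they stop; the grip force is fixed at half the most.
- env.sleep(seconds).
- env.ik(position, orientation): joint angles nearest the present ones, or None.
- env.grab_frame(name): name is "scene" or "top" or "wrist"; returns a dict with "img" (384x512x3 uint8, red, green, blue), "intrinsics" (3x3 intrinsics, pixels), "R" (3x3) and "t" (3): a world point X has camera coordinates R X + t. Camera axes: x right, y down, z forward; pixel columns grow to the right and rows downward; lengths in m; the calibration is good to about 2 mm. The wrist camera is an equidistant fisheye: a pixel r from the principal point sees the ray r / f radians off the axis. A picture is of the moment at which its call begins. There is no depth.
A pose or a line that the arm cannot do raises env.IKError and nothing moves.
- env.close_job(): hands the job in, once; it reports no verdict.
Readings, each from a call of its own:
- env.get_t(): time.
- env.get_qpos(): joint angles.
- env.get_qd(): joint speeds.
- env.get_joint_torque(): joint torques, N m.
- env.get_ee_pos(): TCP position.
- env.get_ee_rot(): TCP orientation.
- env.get_force(): force on the tool from outside, world axes, zero at the start.
- env.get_wrist_torque(): the same for the moment, N m.
- env.get_grip_width(): opening from 0.0 (shut) to 1.0 (fully open).
Only numpy, scipy, OpenCV 4.12 (cv2) and the standard library are available. Lean on these libraries where they do the work, as an engineer would, in place of code of your own. Each camera call takes 0.05 s, during which the arm holds its last target.

### The job

Put the knurled collar over the port of the leak-test station, turn it until the keyways hidden inside it drop over the port's pins, and push it fully home, flush on the block, against the sprung seal. Finish while still holding it pushed home with the gripper: do not let go, or the seal lifts it again. Leave the grease tin, brass reducer, tray of nuts and screwdriver where they are.

Things in the scene. Friction and masses are not known exactly. Their poses are not given: they have to be found in the camera images.
- collar: Loose knurled collar: dark steel cylinder, bright knurling, blue top face with a bright disc; 48 mm diameter, 50 mm high, about 150 g, standing open end down on the bench. Origin: centre of its underside, z up along its axis. Nothing on the outside marks where its keyways are.
- collar_bore (a point): Centre of the ceiling of the collar's blind bore, 42 mm above its underside. The bore is 31 mm in diameter. Three keyways, 9.5 mm wide and 120 degrees apart, run up its wall from the underside; they cannot be seen from outside.
- station: Fixed leak-test station: aluminium block 130 by 235 mm, 30 mm high. Origin: on the bench, under the port's axis, 65 mm from the block's sides and from its near end; z up, y along the block to the round gauge (58 mm diameter, standing 22 mm above the block, its axis 125 mm from the origin). A brass nipple sticks out of the +x side.
- port (a point): Foot of the port: on its axis, on the block's top face, 30 mm above the bench; z up. The steel post is 29 mm in diameter to 22 mm above this point, then a cone to 18 mm diameter at 31 mm; a rubber seal plunger, 14 mm diameter, sticks out of it up to 50 mm. The collar is home when its underside lies on the block here.
- pin_tops (a point): On the port's axis, level with the tops of three radial brass pins, 16 mm above the block. The pins are 5 mm thick, 120 degrees apart and end 19.5 mm from the axis; which way they point varies and is not given by this point's axes. A collar out of line stands on them; turned in line (to within 7 degrees; at most 60 degrees away, either way round) it can drop.
- seal (a joint): How far the sprung seal plunger is pushed down, m: 0 when free, 0.008 with the collar home. It begins to give at 4 N and pushes back with about 10 N when the collar is home; it lifts the collar about 8 mm if nobody holds it.
- tin: Bystander: steel grease tin with a yellow lid, 60 mm diameter, 45 mm high; origin at the centre of its underside.
- reducer: Bystander: brass reducer, 38 mm diameter at the foot, 24 mm at the neck, 42 mm high; origin at the centre of its underside.
- tray: Bystander: yellow open tray of nuts, 70 by 90 mm, 28 mm high; origin at the centre of its underside.
- screwdriver: Bystander: screwdriver with a red handle lying on the bench.
There are look-alikes about, which are no part of the job. There is more than one size of the collar; the job needs the middle-sized.

How it is judged:
By the outcome, as a careful person would: the job done as asked, in the order asked, and still so for the second after the job is handed in, while the arm keeps its last pose, push and grip.
It also fails if it takes over 51 s, if anything falls off the work surface, if the arm or the gripper's body presses on something with over 40 N, if the wrist force passes 120 N, or if a joint passes its speed limit or range.

## Working session

There is one attempt and no reset: what is moved stays moved. The work goes in short steps, each a Python script; the robot and the scene stay as the last script left them, time stands still between calls to the robot, and variables do not carry over. Pictures are saved under pics/ and viewed, and the job is handed in when it is done.

```bash
mkdir -p pics
python3 - <<'E'
from cell import env
import cv2,numpy as np,pickle
for n in ["scene","top","wrist"]:
    f=env.grab_frame(n); pickle.dump(f,open(f'{n}0.pkl','wb'))
    cv2.imwrite(f'pics/{n}0.png',cv2.resize(f["img"][:,:,::-1],(800,600),interpolation=cv2.INTER_CUBIC))
    print(n,f["intrinsics"].round(1).tolist(),f["R"].round(3).tolist(),f["t"].round(3).tolist())
print(env.get_t(),env.tip_reach,env.get_force())
E
```

```text
scene [[389.6, 0.0, 257.3], [0.0, 389.6, 195.4], [0.0, 0.0, 1.0]] [[-0.409, 0.912, 0.009], [0.727, 0.332, -0.601], [-0.551, -0.239, -0.799]] [0.303, -0.358, 1.069]
top [[440.9, 0.0, 253.5], [0.0, 440.9, 195.4], [0.0, 0.0, 1.0]] [[-0.005, -1.0, -0.004], [-0.997, 0.005, -0.078], [0.078, 0.003, -0.997]] [-0.057, 0.599, 0.882]
wrist [[297.3, 0.0, 252.1], [0.0, 297.3, 192.7], [0.0, 0.0, 1.0]] [[0.363, 0.932, -0.002], [0.887, -0.345, 0.308], [0.286, -0.114, -0.951]] [-0.574, -0.04, 0.38]
0.15 0.014 [ 0.42888955 -0.69174129  0.51082689]
```

View pics/scene0.png

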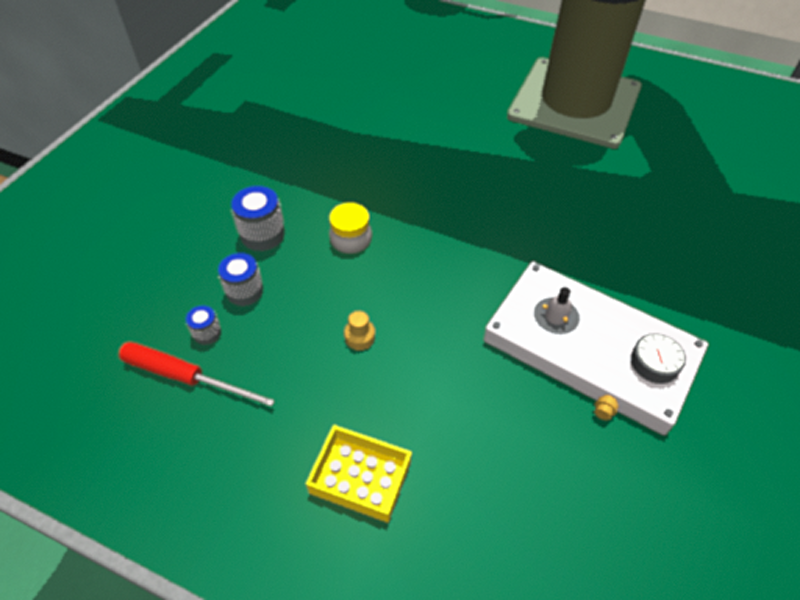

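View pics/top0.png

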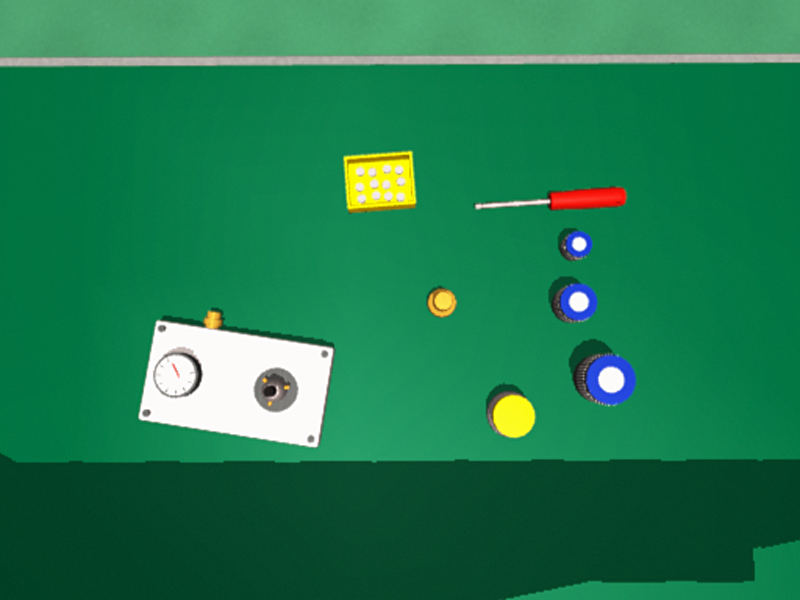

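View pics/wrist0.png

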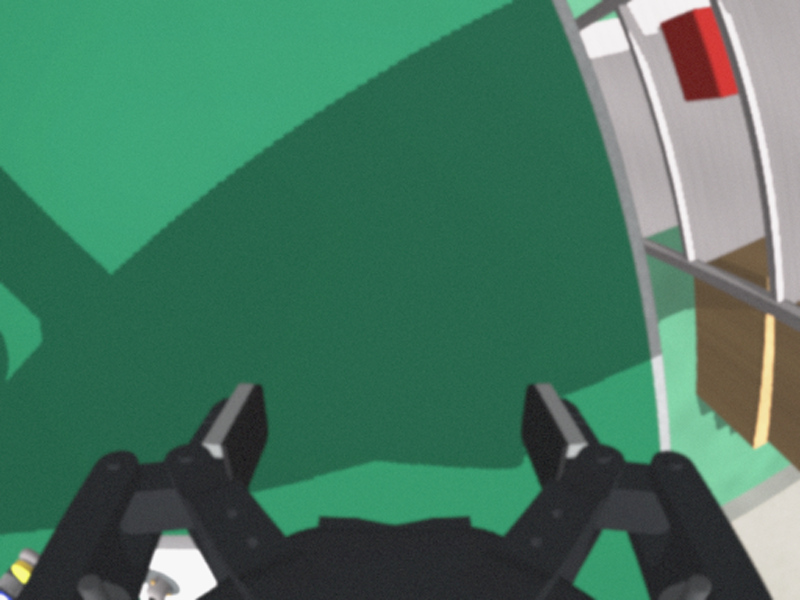

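In the top view there are three blue-topped collars, at 800x600 pixels (578,244) small, (578,302) middle and (610,380) large. The job needs the middle one, at (578,302). The station's port is near (275,388). Next I'll measure the discs and view an enlarged crop.

```bash
cat > h.py <<'E'
import numpy as np,cv2,pickle
def ray(f,uv):
    K=f["intrinsics"];d=np.linalg.inv(K)@np.array([uv[0],uv[1],1.]);R=f["R"];return -R.T@f["t"],R.T@d
def onz(f,uv,z):
    o,d=ray(f,uv);return o+d*(z-o[2])/d[2]
def tri(rs):
    A=np.zeros((3,3));b=np.zeros(3)
    for o,d in rs:
        d=d/np.linalg.norm(d);P=np.eye(3)-d[:,None]*d;A+=P;b+=P@o
    return np.linalg.solve(A,b)
def proj(f,X):
    c=f["R"]@X+f["t"];p=f["intrinsics"]@c;return p[:2]/p[2]
E
python3 - <<'E'
from h import *
fs={n:pickle.load(open(n+'0.pkl','rb')) for n in ["scene","top"]}
out={}
for n,f in fs.items():
    hsv=cv2.cvtColor(f["img"],cv2.COLOR_RGB2HSV)
    m=cv2.inRange(hsv,(110,120,60),(130,255,255))
    cs,_=cv2.findContours(m,cv2.RETR_EXTERNAL,cv2.CHAIN_APPROX_NONE)
    L=[]
    for c in cs:
        if cv2.contourArea(c)<60: continue
        h=cv2.convexHull(c); e=cv2.fitEllipse(c); mm=cv2.moments(h); L.append((e,))
        print(n,np.round(e[0],2),np.round(e[1],1), (mm['m10']/mm['m00'],mm['m01']/mm['m00']), onz(f,e[0],.05).round(4))
    # white block
    w=cv2.inRange(hsv,(0,0,180),(180,60,255))
    cs,_=cv2.findContours(w,cv2.RETR_EXTERNAL,cv2.CHAIN_APPROX_NONE)
    c=max([c for c in cs if cv2.boundingRect(c)[1]>100],key=cv2.contourArea)
    r=cv2.minAreaRect(c); print(n,'block',r, cv2.approxPolyDP(cv2.convexHull(c),6,True)[:,0].tolist())
    o=hsv[...,0];b=cv2.inRange(hsv,(8,130,80),(24,255,255))
    nn,lab,st,ce=cv2.connectedComponentsWithStats(b)
    for i in range(1,nn):
        if st[i,4]>2: print(n,'brass',st[i].tolist(),ce[i].round(2),onz(f,ce[i],.0435)[:2].round(4))
    d=cv2.inRange(hsv,(15,200,120),(35,255,255))
f=fs["top"]; B=f["img"][:,:,::-1]
a=cv2.resize(B[130:280,330:430],(400,600),interpolation=cv2.INTER_CUBIC);b=cv2.resize(B[210:285,150:200],(400,600),interpolation=cv2.INTER_CUBIC)
cv2.imwrite('pics/crop1.png',np.hstack([a,b]))
E
```

```text
scene [127.93 202.95] [13.5 17.1] (127.95742753623188, 202.96014492753622) [ 0.684  -0.2884  0.05  ]
scene [151.66 171.13] [17.4 23.2] (151.64882772680937, 171.12130479102956) [ 0.6005 -0.2916  0.05  ]
scene [162.65 129.39] [19.2 28.5] (162.744, 129.408) [ 0.4911 -0.3359  0.05  ]
scene block ((382.6000061035156, 215.79998779296875), (135.05850219726562, 57.24333572387695), 26.56505012512207) [[340, 168], [452, 219], [430, 271], [311, 209]]
scene brass [0, 113, 3, 3, 6] [  0.67 113.83] [ 0.5943 -0.6964]
scene brass [213, 144, 22, 8, 32] [222.25 148.94] [ 0.4838 -0.1961]
scene brass [348, 195, 2, 2, 4] [348.5 195.5] [0.4921 0.0786]
scene brass [221, 200, 19, 24, 333] [229.61 211.97] [ 0.6203 -0.1107]
scene brass [361, 203, 2, 3, 6] [361.5 204. ] [0.5014 0.1065]
scene brass [76, 224, 1, 5, 5] [ 76. 226.] [ 0.7614 -0.3469]
scene brass [381, 253, 14, 15, 167] [387.68 260.06] [0.5977 0.1779]
scene brass [224, 279, 3, 2, 3] [225.   279.33] [ 0.7431 -0.0576]
scene brass [219, 283, 7, 5, 11] [222.45 284.73] [ 0.7532 -0.0571]
scene brass [205, 284, 7, 15, 16] [208.12 291.12] [ 0.7725 -0.073 ]

[... 1405 characters left out ...]
 -0.2955]
top brass [381, 120, 4, 1, 4] [382.5 120. ] [ 0.7494 -0.3229]
top brass [223, 131, 42, 5, 79] [243.58 133.01] [ 0.7241 -0.0405]
top brass [373, 133, 3, 1, 3] [374. 133.] [ 0.7227 -0.305 ]
top brass [387, 132, 4, 1, 4] [388.5 132. ] [ 0.7246 -0.3344]
top brass [274, 185, 18, 18, 187] [281.91 193.65] [ 0.6002 -0.1171]
top brass [130, 199, 12, 11, 89] [135.93 204.74] [0.5793 0.1758]
top brass [168, 242, 3, 3, 7] [169.29 243.  ] [0.5027 0.1081]
top brass [182, 246, 3, 3, 8] [183.12 247.12] [0.4944 0.0804]
top brass [318, 254, 4, 3, 4] [319.5 255. ] [ 0.4777 -0.1906]
top brass [171, 257, 3, 3, 6] [172.17 257.83] [0.4734 0.102 ]
top brass [315, 261, 1, 3, 3] [315. 262.] [ 0.464  -0.1814]
```

View pics/crop1.png

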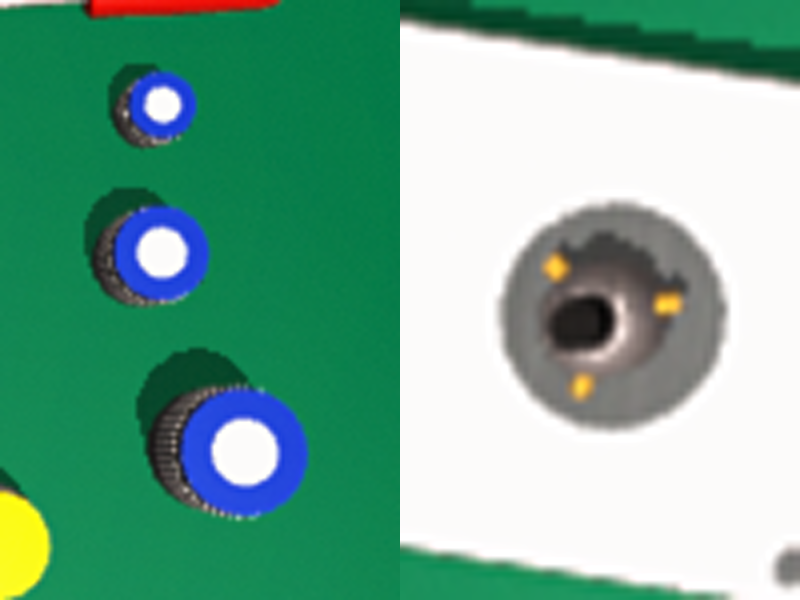

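Confirmed: the middle collar at crop (160,252) is the one. Its disc is about 48 mm, and both views agree on (0.600, -0.291). The crop also shows the three brass pins round the post. Next I'll work out the port centre and check IK.

```bash
cat >> h.py <<'E'
def Rdown(yaw): # tool x at world angle yaw, z down
    c,s=np.cos(yaw),np.sin(yaw); return np.array([[c,s,0],[s,-c,0],[0,0,-1.]])
E
python3 - <<'E'
from h import *
from cell import env
fs={n:pickle.load(open(n+'0.pkl','rb')) for n in ["scene","top"]}
def circ(P):
    P=np.array(P);A=np.c_[2*(P[1:]-P[0])];return np.linalg.solve(A,(P[1:]**2).sum(1)-(P[0]**2).sum())
f=fs["top"]
T=[onz(f,p,.045)[:2] for p in [(169.29,243),(183.12,247.12),(172.17,257.83)]]
c=circ(T);print('pins circ top',c,[np.linalg.norm(t-c) for t in T],np.degrees([np.arctan2(*(t-c)[::-1]) for t in T]))
for n,z in (("top",.03),("scene",.03)):
    f=fs[n]; hsv=cv2.cvtColor(f["img"],cv2.COLOR_RGB2HSV)
    w=cv2.inRange(hsv,(0,0,180),(180,60,255))
    p=proj(f,np.array([c[0],c[1],.03])); m=255-w; mask=np.zeros_like(m);cv2.circle(mask,tuple(int(v) for v in p),25,255,-1)
    m&=mask
    nn,lab,st,ce=cv2.connectedComponentsWithStats(m); i=1+np.argmax(st[1:,4])
    cn=cv2.findContours((lab==i).astype('u1'),0,1)[0][0];e=cv2.fitEllipse(cv2.convexHull(cn));print(n,'disc',e,onz(f,e[0],.03))
Cn=np.array([[340,168],[452,219],[430,271],[311,209]])
for n,cs in (("top",[[100,206],[212,223],[202,285],[90,268]]),):
    W=np.array([onz(fs[n],p,.03)[:2] for p in cs]);print(W, W.mean(0))
    ax=(W[0]-W[1])/np.linalg.norm(W[0]-W[1]); print('origin',W.mean(0)-ax*.0525)
for yaw in (-90,90):
    q=env.ik([.6,-.291,.028],Rdown(np.radians(yaw)));print(yaw,q)
for yaw in range(-180,180,30):
    q=env.ik([c[0],c[1],.08],Rdown(np.radians(yaw)));print(yaw,None if q is None else np.round(q,2))
E
```

```text
pins circ top [0.48978618 0.09661507] [np.float64(0.0170978827970303), np.float64(0.017097882797030818), np.float64(0.017097882797030305)] [ 40.67222861 -74.02666879 162.56382999]
top disc ((176.12078857421875, 249.07164001464844), (27.519834518432617, 27.961692810058594), 32.520484924316406) [0.4900631  0.09673522 0.03      ]
scene disc ((357.1164245605469, 198.65489196777344), (28.946617126464844, 30.37839126586914), 40.6202278137207) [0.48166353 0.09561684 0.03      ]
[[0.57790412 0.25267691]
 [0.54230173 0.02438322]
 [0.41819203 0.0441059 ]
 [0.45292219 0.27001561]] [0.49783002 0.14779541]
origin [0.48974043 0.09592241]
-90 [-5.81204095e-01  6.27329460e-01  1.44083969e+00 -4.44089210e-16
  1.07342350e+00  9.89592232e-01]
90 [-5.81204095e-01  6.27329460e-01  1.44083969e+00 -4.44089210e-16
  1.07342350e+00 -2.15200042e+00]
-180 None
-150 [ 0.02  0.25  1.87 -0.    1.02  2.64]
-120 [ 0.02  0.25  1.87 -0.    1.02  2.12]
-90 [ 0.02  0.25  1.87 -0.    1.02  1.59]
-60 [ 0.02  0.25  1.87 -0.    1.02  1.07]
-30 [ 0.02  0.25  1.87 -0.    1.02  0.54]
0 [ 0.02  0.25  1.87 -0.    1.02  0.02]
30 [ 0.02  0.25  1.87 -0.    1.02 -0.5 ]
60 [ 0.02  0.25  1.87 -0.    1.02 -1.03]
90 [ 0.02  0.25  1.87 -0.    1.02 -1.55]
120 [ 0.02  0.25  1.87 -0.    1.02 -2.07]
150 [ 0.02  0.25  1.87 -0.    1.02 -2.6 ]
```

Run:
```python
from h import *
from cell import env
R=Rdown(-np.pi/2)
env.move_ptp([.6004,-.2914,.12],R); print(env.get_t())
f=env.grab_frame("wrist");pickle.dump(f,open('wrist1.pkl','wb'));cv2.imwrite('pics/wrist1.png',cv2.resize(f["img"][:,:,::-1],(800,600)))
env.move_linear([.6004,-.2914,.028],rate=.12); print(env.get_t(),env.get_force().round(2))
env.grab(); print(env.get_t(),env.get_grip_width(),env.get_force().round(2))
f=env.grab_frame("scene");cv2.imwrite('pics/scene1.png',cv2.resize(f["img"][60:252,80:336,::-1],(800,600),interpolation=2))
```

```text
3.3833
4.35 [-0.3  -0.4   0.42]
4.7917 0.5507722751163918 [ 0.56 -0.47  4.78]
```

View pics/wrist1.png

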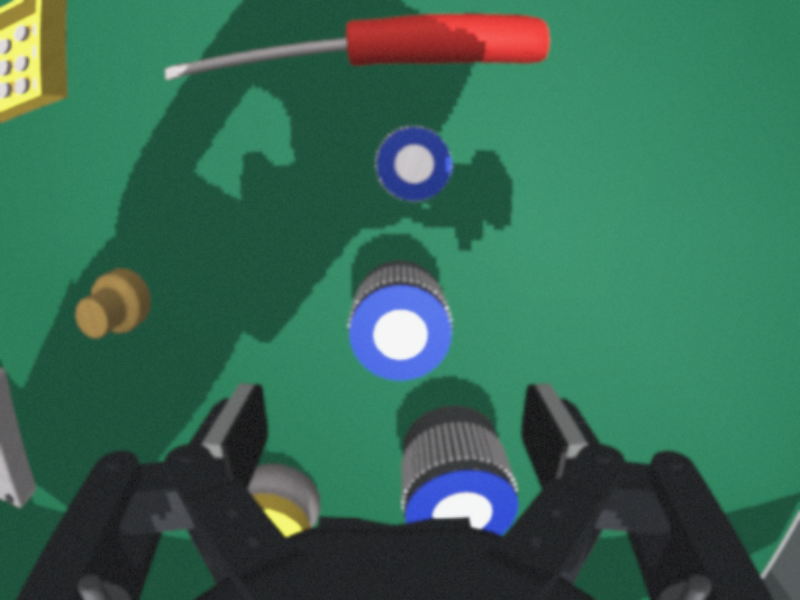

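View pics/scene1.png

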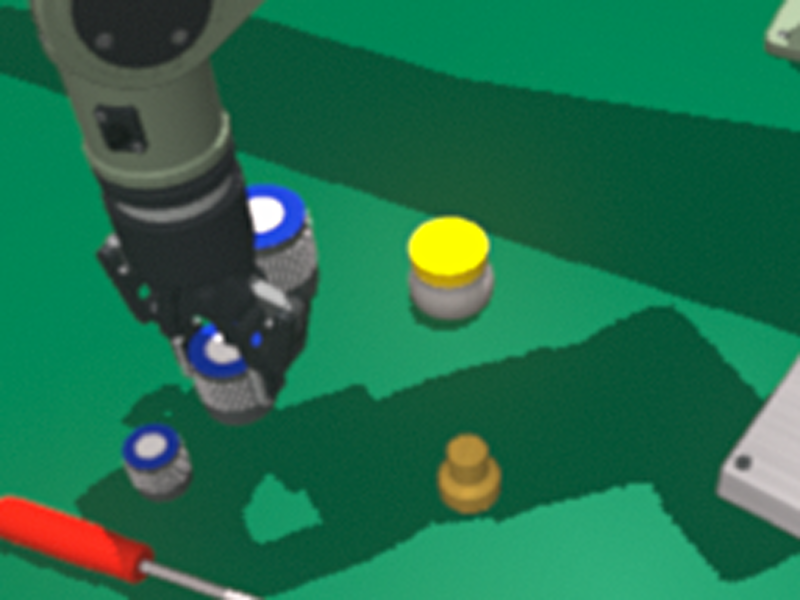

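The picture shows the jaws round the middle collar (225,370) with everything else clear. Now I'll lift it and carry it above the port.

Run:
```python
from h import *
from cell import env
R=Rdown(-np.pi/2)
env.move_linear([.6004,-.2914,.16],rate=.15)
print(env.get_t(),env.get_grip_width(),env.get_force().round(2))
env.move_ptp([.490,.0965,.15],R); print(env.get_t(),env.get_ee_pos().round(4),env.get_force().round(2))
for n in ("scene","wrist"):
    f=env.grab_frame(n);pickle.dump(f,open(n+'2.pkl','wb'));im=f["img"][:,:,::-1]
    if n=="scene": im=im[100:292,230:486]
    cv2.imwrite(f'pics/{n}2.png',cv2.resize(im,(800,600),interpolation=2))
```

```text
5.875 0.5516760257167549 [ 0.06 -0.14 -2.21]
7.3667 [0.491  0.0957 0.1503] [ 0.33 -0.47 -1.39]
```

View pics/scene2.png

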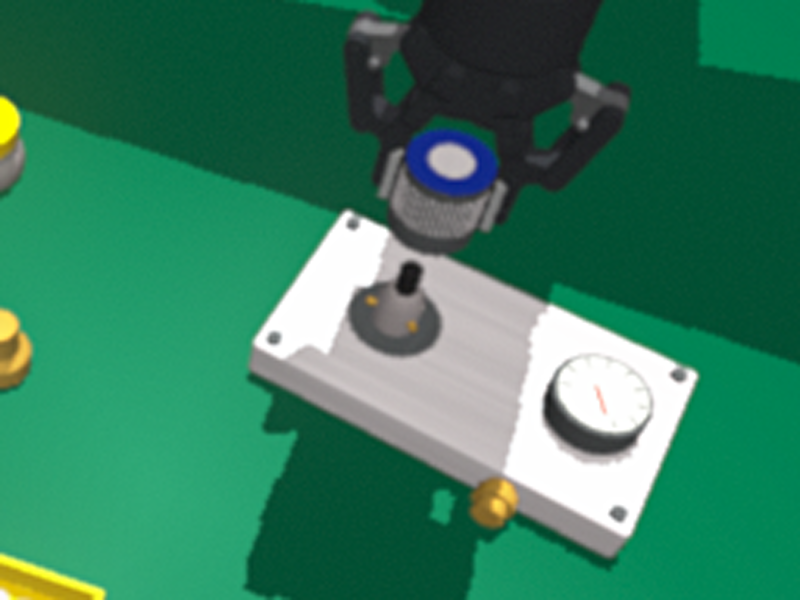

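View pics/wrist2.png

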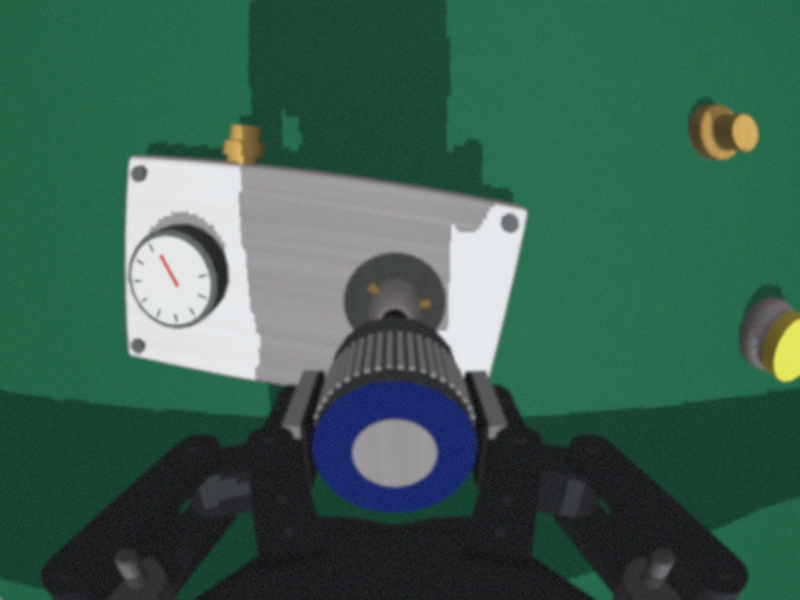

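The collar hangs level in the jaws, with its disc at scene crop (452,160) and the plunger top at (410,266). I'll check the lateral alignment from the scene view.

Run:
```python
from h import *
from cell import env
f=pickle.load(open('scene2.pkl','rb'));hsv=cv2.cvtColor(f["img"],cv2.COLOR_RGB2HSV)
m=cv2.inRange(hsv,(110,120,40),(130,255,255));m[:,:330]=0
c=max(cv2.findContours(m,0,1)[0],key=cv2.contourArea);e=cv2.fitEllipse(cv2.convexHull(c));print(e[0],onz(f,e[0],.172))
p=env.get_ee_pos();print(p,env.get_ee_rot()[:,2].round(4), 'ee', proj(f,np.r_[p[:2],.172]))
# plunger
b=(f["img"].max(2)<45).astype('u1');b[:,:352]=0;b[:,368:]=0;b[:182]=0;b[196:]=0
print(np.argwhere(b)[:,::-1].min(0),np.argwhere(b)[:,::-1].max(0))
for z in (.061,.08): print('pred',proj(f,np.array([.49,.0965,z])))
f0=pickle.load(open('top0.pkl','rb'))
for z in (.061,.08): print('pred top',proj(f0,np.array([.49,.0965,z])))
b=(f0["img"].max(2)<60).astype('u1');b[:,:165]=0;b[:,187:]=0;b[:235]=0;b[262:]=0
a=np.argwhere(b)[:,::-1];print(a.min(0),a.max(0),a.mean(0))
```

```text
(373.9163513183594, 151.83541870117188) [0.49243939 0.09558661 0.172     ]
[0.49097955 0.09552238 0.15022166] [ 9.e-04 -2.e-04 -1.e+00] ee [374.09528449 151.22994561]
[357 185] [363 193]
pred [359.9363161 192.2040526]
pred [362.22203063 185.88216261]
pred top [173.3976387  249.79436038]
pred top [171.55428658 250.24350014]
[169 247] [176 252] [172.35897436 249.66666667]
```

Run:
```python
from h import *
from cell import env
x,y=.4886,.0973
env.move_linear([x,y,.1],rate=.1);print(env.get_t(),env.get_ee_pos().round(4),env.get_force().round(2))
h=env.move_linear([x,y,.066],rate=.025,until_force=8)
env.sleep(.1)
print(h,env.get_t(),env.get_ee_pos().round(4),env.get_force().round(2),env.get_wrist_torque().round(2))
f=env.grab_frame("scene");im=f["img"][130:250,270:430,::-1];cv2.imwrite('pics/scene3.png',cv2.resize(im,(800,600),interpolation=2))
```

```text
8.1167 [0.489  0.0972 0.1002] [ 0.98  0.5  -1.17]
True 9.1833 [0.4898 0.0963 0.0752] [-0.04  0.86  4.41] [-0.01  0.12  0.04]
```

View pics/scene3.png

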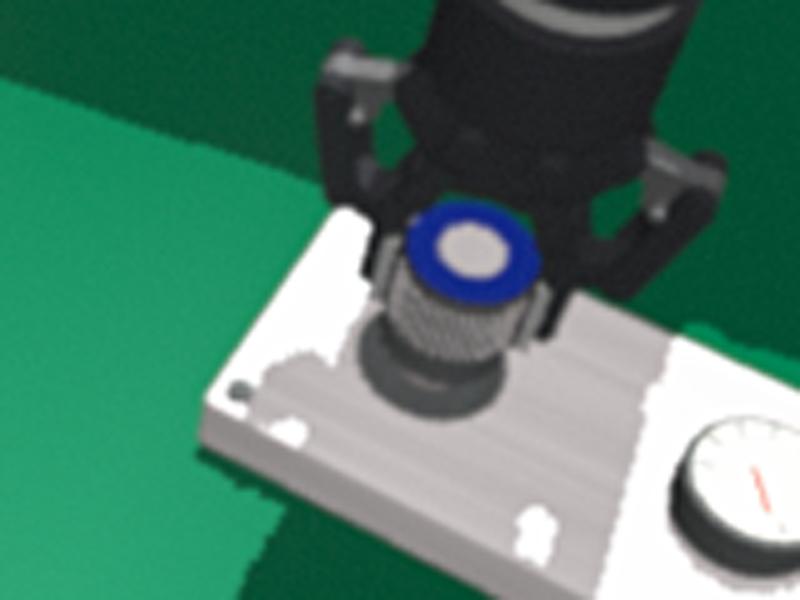

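It stands on the pins: TCP z is 0.0752, so the underside is about 46–47 mm up, with about 5 N of push. Next I'll turn it in 5° steps under light push and watch for a drop.

Run:
```python
from h import *
from cell import env
x,y=.4886,.0973
z0=.0752; zc=.0740
for k in range(1,25):
    yaw=np.radians(-90+5*k)
    env.move_linear([x,y,zc],Rdown(yaw),rate=.05)
    p=env.get_ee_pos();F=env.get_force()
    print(-90+5*k,round(env.get_t(),2),p.round(4),F.round(1),env.get_wrist_torque().round(2))
    if p[2]<z0-.0011: print('drop');break
    if k==3 and F[2]<2: zc-=.0005
    if F[2]<4 : zc-=.0004
    if F[2]>15: zc+=.0004
    if np.linalg.norm(F)>30 or env.get_t()>30: print('stop');break
```

```text
-85 9.48 [0.4901 0.0966 0.0751] [ 0.3 -3.5  6.4] [-0.59 -0.02  0.11]
-80 9.73 [0.49   0.0967 0.0751] [ 0.3 -3.4  7.7] [-0.57  0.    0.06]
-75 9.98 [0.4898 0.0967 0.0751] [ 0.  -2.5  7.1] [-0.58  0.08  0.05]
-70 10.23 [0.4897 0.0966 0.0751] [-0.5 -2.2  9.2] [-0.61  0.17  0.11]
-65 10.48 [0.49   0.0968 0.0749] [ 0.6 -3.1  5. ] [-0.58 -0.18  0.06]
-60 10.73 [0.4896 0.0969 0.0742] [ 3.1 -3.4  1.1] [-0.58 -0.59  0.06]
-55 10.98 [0.4892 0.0969 0.0735] [ 4.  -3.5 -1.4] [-0.71 -0.65  0.02]
drop
```

Run:
```python
from h import *
from cell import env
x,y=.4886,.0973
h=env.move_linear([x,y,.062],rate=.02,until_force=15)
print(h,env.get_t(),env.get_ee_pos().round(4),env.get_force().round(1),env.get_wrist_torque().round(2))
```

```text
False 11.7167 [0.4893 0.0969 0.0628] [ 0.8 -5.1  6.3] [-0.86 -0.27 -0.03]
```

The drop went through; TCP z is 0.0628. Now to push it fully home.

Run:
```python
from h import *
from cell import env
x,y=.4886,.0973
for z in np.arange(.0605,.0530,-.0008):
    env.move_linear([x,y,z],rate=.02)
    F=env.get_force();print(round(env.get_t(),2),round(z,4),env.get_ee_pos().round(4),F.round(1),env.get_wrist_torque().round(2),round(env.get_grip_width(),4))
    if F[2]>22: break
env.sleep(.3);print(env.get_ee_pos().round(4),env.get_force().round(1))
f=env.grab_frame("scene");pickle.dump(f,open('scene4.pkl','wb'));im=f["img"][130:250,270:430,::-1];cv2.imwrite('pics/scene4.png',cv2.resize(im,(800,600),interpolation=2))
```

```text
11.97 0.0605 [0.4893 0.0969 0.0614] [ 0.6 -5.5  6.2] [-0.91 -0.25 -0.02] 0.5526
12.22 0.0597 [0.4894 0.0969 0.0608] [ 0.6 -3.9  7.7] [-0.98 -0.14 -0.01] 0.5534
12.47 0.0589 [0.4894 0.0969 0.0602] [-0.  -5.4  9.5] [-0.95 -0.13 -0.01] 0.553
12.72 0.0581 [0.4894 0.0969 0.0595] [ 0.4 -4.9  9.5] [-0.94 -0.02 -0.04] 0.5515
12.97 0.0573 [0.4894 0.0969 0.0594] [-2.9 -5.5 15.8] [-0.9   0.38  0.07] 0.5538
13.22 0.0565 [0.4894 0.0969 0.0594] [-5.3 -5.5 20.7] [-0.99  0.74  0.01] 0.5505
13.47 0.0557 [0.4894 0.0969 0.0593] [-7.6 -5.9 26.9] [-0.92  1.13 -0.05] 0.5523
[0.4894 0.0969 0.0593] [-8.1 -6.3 25.6]
```

View pics/scene4.png

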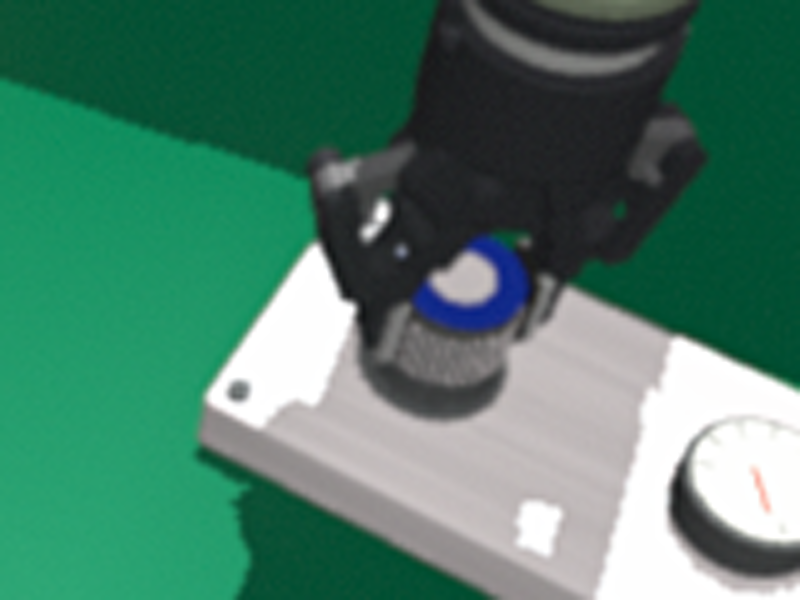

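It stopped hard at TCP z 0.0593, which is 15.9 mm below pin contact (16 expected). I'll check the height of the collar's top in the image before handing in.

Run:
```python
from h import *
from cell import env
def disc(f):
    hsv=cv2.cvtColor(f["img"],cv2.COLOR_RGB2HSV);a=f["img"]
    m=cv2.inRange(hsv,(110,120,40),(130,255,255));m[:,:330]=0
    c=max(cv2.findContours(m,0,1)[0],key=cv2.contourArea)
    # lower-rim row of blue top
    return c[:,0,1].max(), c[:,0,0].max()
f2=pickle.load(open('scene2.pkl','rb'));f4=pickle.load(open('scene4.pkl','rb'))
th=np.linspace(0,2*np.pi,200)
for f,c,z in ((f2,(.4915,.0956),.1722),(f4,(.49,.0967),.080),(f4,(.49,.0967),.083)):
    P=np.array([proj(f,np.array([c[0]+.024*np.cos(t),c[1]+.024*np.sin(t),z])) for t in th])
    print(disc(f),'pred',P[:,1].max().round(2),P[:,0].max().round(2))
print(env.get_ee_pos().round(4),env.get_force().round(1),env.get_t(),env.get_qd().round(3))
```

```text
(np.int32(162), np.int32(389)) pred 162.35 389.03
(np.int32(195), np.int32(375)) pred 196.44 375.66
(np.int32(195), np.int32(375)) pred 195.43 376.08
[0.4894 0.0969 0.0593] [-7.1 -5.3 27. ] 13.8167 [ 0.     0.002  0.    -0.001  0.    -0.001]
```

Run:
```python
from cell import env
env.close_job(); print(env.get_t(),env.get_ee_pos().round(4),env.get_force().round(1))
```

```text
the job is handed in; nothing more can be done
the job is handed in; nothing more can be done
```

The middle-sized collar is on the port and pushed home against the seal, and I handed the job in at about 14 s with the gripper still holding it. I set it on the pins, turned it about 35° under light push until it dropped, then pushed it down.

- **Depth:** the tool stopped hard 15.9 mm below pin contact, where 16 mm is expected. The resistance rose from about 6 to 10 N through the seal's travel, then climbed steeply. It was about 26–27 N at hand-in, which is well above the seal's 10 N.
- **Grip:** the jaw opening stayed steady, so I saw no sign of the collar slipping.
- **Camera check:** the collar's top rim was at row 195, where I predicted 196.4 for fully home and 195.4 for 3 mm high. One pixel is about 3 mm here, so the picture can't settle it and I relied on the depth and force readings.
- **Side load:** about 9 N remained on the tool when I handed in.
- **Other objects:** the arm's path kept clear of the tin, reducer, tray and screwdriver. I didn't take a final picture to confirm they hadn't moved.

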